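# Prise the wire retaining ring out of a bearing housing with a hook pick

### The job

The bearing has to come out of its housing, so its retaining ring must go first. Take the hook pick from its wooden block, hook its tip under the turned-in end of the wire retaining ring in the bearing housing, and prise the ring up out of its groove, that end first, until the whole ring has sprung out and lies loose on top of the housing; then put the pick back in its slot in the block, upright and fully down, and leave the other things where they are.

Things in the scene. Friction and masses are not known exactly. Their poses are not given: they have to be found in the camera images.
- housing: Flanged bearing housing, fixed. Grey flange 138 mm square, 14 high, four cap screws (to 25 high); round boss 120 mm in diameter with a flat top face 44 mm high. Origin: centre of the underside, on the bore's axis, z up. Bore mouth 82 mm in diameter (88 at the top face), ring groove 86 mm in diameter, its sloping roof 37 to 40 mm high.
- bore (a point): Point on the bore's axis, 34 mm above the housing's underside: the top of the sleeve (75 mm inside diameter) that the ring sits on. Inside the sleeve the bore is open down to the ball bearing, whose highest face is 10 mm above the underside. Axes as the housing's.
- ring: Split ring of 4 mm round dark steel wire, 86 mm across in its groove, sprung outward. Origin: the ring's centre on its underside, moving with its back. Gap (25 degrees) on its -x side: one end, on the -x axis, turns straight in to the centre; the plain end is 25 degrees on towards -y. Seated, the wire's centre is 36 mm above the housing's underside; lying on the top face, 46 mm.
- ring_tang (a point): Mid-wire point of the turned-in end: x along it to its tip (to the bore's centre), z up. The straight wire runs from 13 mm behind it (-x) to its tip 10 mm ahead. Seated: 28 mm from the bore's axis, with 24 mm free below, to 9 mm behind. Lifting takes about 10 N; after 20 to 45 mm of lift the rest springs out, opens to 95 mm, too big to fall back, and lies on the top face, shifted some 15 mm.
- ring_left (a point): Point in the wire about a quarter of the way round from the back of the ring, on the arm that carries the turned-in end.
- ring_back (a point): Point in the wire at the back of the ring, opposite the gap: 36 mm above the housing's underside in the groove, 46 mm when the ring has sprung out. The freed ring mostly drops off the hook by itself; if it still hangs on the hook, it settles flat on the top face once it is lifted clear of the bore or lowered again and the hook is drawn out past the end's tip.
- ring_end (a point): Point at the plain end of the ring's wire.
- pick: Hook pick, loose, about 70 g, upright (z up). Origin: on the shaft's axis, level with the middle of the foot's wire. 4.4 mm steel wire: shaft up from the origin, foot along +x, tip turned up 17.5 mm from the axis to 8 mm above the origin; 12 mm of room between shaft and tip, centred 8.5 mm from the axis. Black square handle 16 x 16 mm, sides along x and y, 62 to 122 mm above the origin.
- pick_flange (a point): Point on the pick's axis at the underside of its round flange, 58 mm above the pick's origin. The flange is 34 mm in diameter and 4 mm thick, with a short tab on the +x side, over the foot; a ferrule 7 mm thick reaches 14 mm below it.
- stand: Wooden tool block, fixed, 80 mm (x) by 64 mm (y), 66 mm high; origin: centre of its underside, z up. The pick hangs by its flange in the slot at its centre: foot along the block's +x, shaft 9 mm on the -x side of the slot's centre, pick's origin 8 mm above the surface. Four small empty holes.
- slot (a point): Centre of the slot at the block's top, 66 mm above the surface; axes as the block's. The slot is 37 mm (x) by 15 mm (y) and goes right through.
- burr_dish: Round white dish of burrs, 118 mm in diameter, 36 mm high, fixed; origin: centre of its underside. Not used.
- oil_bottle: white squeeze bottle, loose, not used; origin at its underside.
- compound_bar: green polishing bar, loose, not used; origin at its underside.
- hex_key: black hex key, loose, not used; origin at its underside.
Things that resemble listed ones, but are neither listed nor needed, are in the scene too. Of the things like the ring, leave any that is purple; of the rest the larger one is meant.

How it is judged:
By the outcome, as a careful person would: the job done as asked, in the order asked, and still so for the second after the job is handed in, with the robot touching nothing.
It also fails if it takes over 50 s, if anything falls off the work surface, if the arm or the gripper's body presses on something with over 40 N, if the wrist force passes 120 N, or if a joint passes its speed limit or range.

### The arm

A 6-joint arm with a two-finger parallel gripper is mounted at the origin on a cart in front of the work surface, level with it; the furniture and walls round the work are solid. World frame = base frame: x ahead of the robot, y to its left, z up, the work surface at z = 0. Lengths are in mm, angles in rad, forces in N, time in s.
With the tool pointing down it reaches from about 150 to 775 mm from the base axis. Payload 6.1 kg.
Tool frame: the origin (TCP) lies between the finger pads; the fingertips stand 14 mm ahead of it and the grasp point (between the pads) lies 5 mm behind it; z points along the fingers, y is the line along which they close (so a half turn about z gives the same grasp; the last joint's range is limited). The gripper opens to 85 mm and grips with 20 to 120 N. Pads are 22 mm wide; open, the fingers measure 114 mm over their backs; the gripper's body (76 mm by 85 mm) begins 54 mm behind the grasp point. The pads swing forward as they close: fully open they stand 13 mm farther back than shut.
Start: joints at [-1.17, 0.126, -0.04, 1.405, 0, 1.571], TCP at [204.823, -483.379, 245.295] pointing down, gripper open.
Joint ranges: [-2.72, 2.72], [-0.95, 1.95], [-1.27, 1.35], [-1.78, 2.02], [-1.46, 1.47], [-3.14, 3.14]. Speed limits (rad/s): [2.39, 2.39, 3.01, 3.14, 3.14, 3.14].

### API

Orientations are given as a rotation vector (axis times angle).
In Python, from cell import bot gives the robot as it stands.
- The arm moves only by the tool apply_moves, never from a script. Its arguments are lists of equal length, an entry for each row: "offset": the shift along the tool's x, y, z in m, a list of three; "turn": the turn, a rotation vector about the tool's x, y, z in rad, a list of three. In form: {"offset": [[dx, dy, dz], ...], "turn": [[wx, wy, wz], ...]}. A call has 1 to 5 rows; each row is the pose to reach, as a shift and turn from the pose commanded when the call began, along the tool's axes at that moment; what a row does not reach only later rows make up. A row lasts 1/12 s, in which the tool goes at most 41.7 mm and 7.16 degrees, less where a joint would pass 70% of its speed; a pose out of reach is approached as far as the arm can. A call with a gripper value outside its range is refused whole. "gripper" is the closure, from -1 (fully open) to 1 (shut), so that 0 is half open, set as the call begins (left out, the last holds). The fingers move at their own pace and stop on an object; the grip force is fixed at half the most. Time passes only in rows, so rows that repeat a pose let the fingers close. It gives the time, the measured TCP pose, the force, the opening and the grip force at its end, in the units of the state.
- bot.state(): the state, without advancing time (a new reading comes with each control period).
- bot.read_camera(name): name is "side" or "top" or "wrist"; returns a dict with "color" (420x560x3 uint8, red, green, blue), "fx", "fy", "cx", "cy" (pixels), "world_from_camera" (4x4, takes a point from camera to world coordinates). Camera axes: x right, y down, z forward; pixel columns grow to the right and rows downward; lengths in mm; the calibration is good to about 2 mm. A picture is of the moment at which its call begins. There is no depth.
- bot.sign_off(): hands the job in; it is judged then, once.
The state is a dict: "t": time; "qpos": joint angles; "qvel": joint speeds; "tau": joint torques, N m; "tool_pos": TCP position; "ee_rot": TCP orientation; "ft_force": force on the tool from outside, world axes, zero at the start; "ft_torque": the same for the moment, N m; "finger_gap": finger opening in mm; "finger_force": force on a finger pad.
Only numpy, scipy, OpenCV 4.12 (cv2) and the standard library are available. Lean on these libraries where they do the work, as an engineer would, in place of code of your own. Each camera call takes 0.05 s, during which the arm holds its last target. There are 200 camera calls.

## Working session

There is one attempt and no reset: what is moved stays moved. The work goes in short steps, Python scripts to look and compute and a tool call to move; the robot and the scene stay as the last step left them, time stands still between calls to the robot, and variables do not carry over. Pictures are saved under pics/ and viewed, at most 10 in all, crops included, and the job is handed in when it is done.

Besides the shell and the picture viewer there is one more tool, called after "Call:" by a JSON object that holds its "api" and its "payload", one argument or row to a line. apply_moves: Moves the arm, as the interface text tells. Its arguments: {"type":"object","properties":{"offset":{"type":"array"},"turn":{"type":"array"},"gripper":{"type":"number"}},"required":["offset","turn"]}

```bash
mkdir -p pics; cat > h.py <<'E'
import numpy as np, cv2
from cell import bot
from scipy.spatial.transform import Rotation as R
def snap(n,f):
    c=bot.read_camera(n); np.savez('pics/'+f+'.npz',K=[c['fx'],c['fy'],c['cx'],c['cy']],T=c['world_from_camera'])
    cv2.imwrite('pics/'+f+'.png',c['color'][:,:,::-1]); return c
def ray(f,u,v,z):
    d=np.load('pics/'+f+'.npz');fx,fy,cx,cy=d['K'];T=d['T']
    r=T[:3,:3]@np.array([(u-cx)/fx,(v-cy)/fy,1]);o=T[:3,3]
    return o+r*(z-o[2])/r[2]
def proj(f,p):
    d=np.load('pics/'+f+'.npz');fx,fy,cx,cy=d['K'];T=np.linalg.inv(d['T'])
    q=T[:3,:3]@np.array(p)+T[:3,3]; return np.array([fx*q[0]/q[2]+cx,fy*q[1]/q[2]+cy])
def crop(f,u0,v0,u1,v1,s,out):
    im=cv2.imread('pics/'+f+'.png')[v0:v1,u0:u1]; cv2.imwrite('pics/'+out+'.png',cv2.resize(im,None,fx=s,fy=s,interpolation=cv2.INTER_CUBIC))
E
python3 - <<'E'
from h import *
a=snap('top','top0');b=snap('side','side0')
print(a['world_from_camera'].round(2),b['world_from_camera'].round(2),a['fx'],b['fx'])
print(bot.state())
E
```

```text
[[-1.00000e-02 -9.90000e-01  1.10000e-01  4.24230e+02]
 [-1.00000e+00  1.00000e-02  2.00000e-02 -1.33500e+01]
 [-2.00000e-02 -1.10000e-01 -9.90000e-01  1.10518e+03]
 [ 0.00000e+00  0.00000e+00  0.00000e+00  1.00000e+00]] [[ 1.0000e+00 -3.0000e-02  6.0000e-02  4.8205e+02]
 [-7.0000e-02 -5.2000e-01  8.5000e-01 -9.8085e+02]
 [ 1.0000e-02 -8.5000e-01 -5.2000e-01  6.8855e+02]
 [ 0.0000e+00  0.0000e+00  0.0000e+00  1.0000e+00]] 542.971431320803 484.11723368432297
{'t': 0.1, 'qpos': array([-1.17001042e+00,  1.26326974e-01, -4.05151392e-02,  1.40543135e+00,
        2.07017754e-05,  1.57077788e+00]), 'qvel': array([ 0.00011271, -0.00032281,  0.0008478 , -0.0016726 , -0.00064131,
        0.00025464]), 'tau': array([-3.41276937e-04, -4.36905241e+01,  3.53606093e+01,  1.36392302e-02,
       -1.33875337e-04,  1.56677947e-05]), 'tool_pos': array([ 204.68750031, -483.05769886,  244.59879951]), 'ee_rot': array([-3.07729603e+00, -6.25087356e-01,  4.29773766e-04]), 'ft_force': array([-1.62290471, -0.26848975, -0.82296299]), 'ft_torque': array([-0.06420822, -0.00574769,  0.03265641]), 'finger_force': 0.0, 'finger_gap': 85.48188809454555}
```

View pics/top0.png

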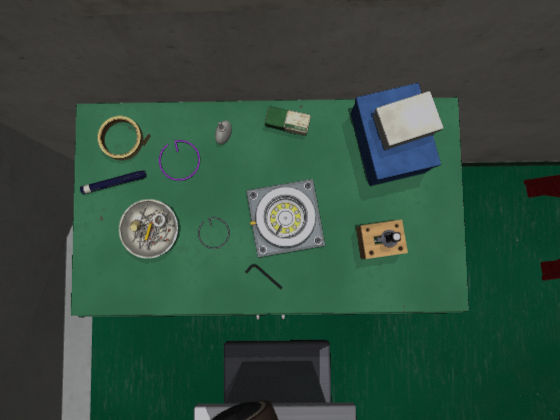

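View pics/side0.png

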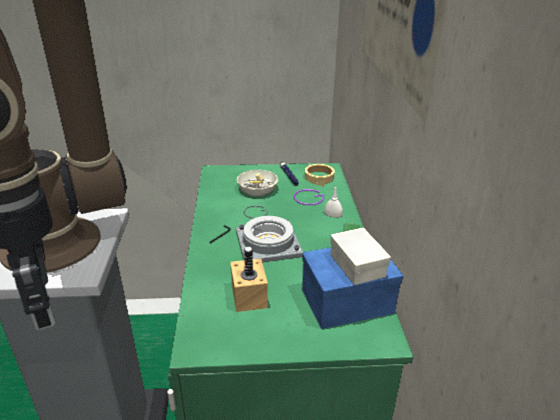

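Top view: housing at (286,218), block with pick at (383,239), blue box at (395,135). Ring candidates are the purple ring (180,160), the small loose grey ring (213,233) and the ring in the housing bore (286,218). The housing one should be the largest that isn't purple, so I'll confirm it in a crop.

```bash
python3 -c "
from h import *
crop('top0',240,172,415,265,4.5,'c1')
crop('side0',225,205,315,315,6,'c2')"
python3 -c "
import cv2,numpy as np
b=cv2.imread('pics/c2.png');print(b.shape)
cv2.imwrite('pics/c2.png',b[:600])"
```

```text
(660, 540, 3)
```

View pics/c1.png

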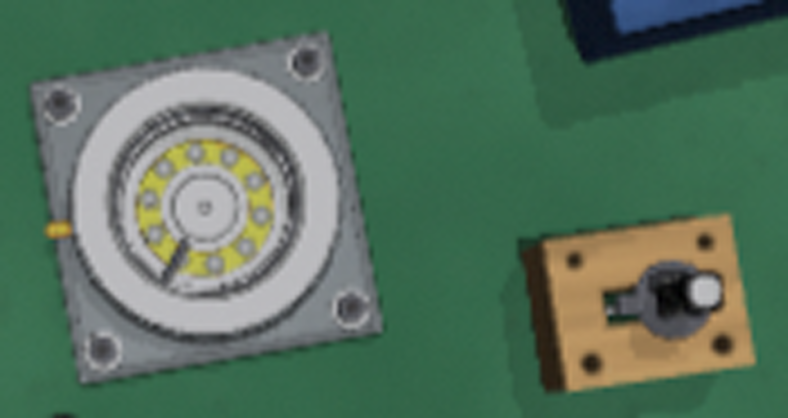

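View pics/c2.png

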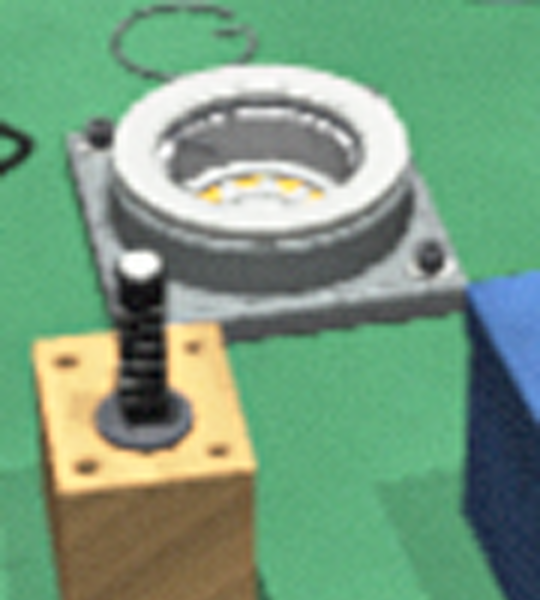

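The crop confirms the meant ring: dark wire in the housing groove, with its turned-in end from crop (168,283) to tip (186,241). The pick's tab and foot point image-left (slot's open end at (607,305)). Flange centre is at (676,300), handle top at (705,292).

```bash
python3 - <<'E'
from h import *
def P(x,y,z): return ray('top0',(x+.5)/4.5-.5+240,(y+.5)/4.5-.5+172,z)[:2]
def S(x,y,z): return ray('side0',(x+.5)/6-.5+225,(y+.5)/6-.5+205,z)[:2]
H=np.array([P(*c,14) for c in [(32,86),(328,34),(383,330),(80,382)]])
B=np.array([P(*c,66) for c in [(545,240),(728,213),(757,362),(568,392)]])
print('H',H.round(1),H.mean(0));print('B',B.round(1),B.mean(0))
print('boss',P(206,202,44), 'bearing',P(205,208,10))
print('tang base',P(168,283,36),'tip',P(186,241,36))
print('flange',P(676,300,70),'handletop',P(705,292,130),'slot end',P(607,305,66))
print('tab end',P(612,303,68))
for q in [(2,0),(1,2),(3,1)]:pass
for n,A in (('H',H),('B',B)):
    for i in range(4):
        d=A[(i+1)%4]-A[i];print(n,np.linalg.norm(d),np.degrees(np.arctan2(d[1],d[0])))
# side checks
print('side handletop',S(139,263,130),'flange',S(145,415,70),'boss',S(262,150,44))
print('side block corners',S(33,343,66),S(220,325,66),S(255,470,66),S(58,495,66))
print('T wrist'); s=bot.state();print(R.from_rotvec(s['ee_rot']).as_matrix().round(3))
E
```

```text
H [[ 576.7   51.2]
 [ 598.4  -82.7]
 [ 464.7 -104.4]
 [ 443.4   30.8]] [520.78360022 -26.25707615]
B [[ 500.1 -169.7]
 [ 510.6 -247.6]
 [ 447.3 -257.4]
 [ 435.7 -177.4]] [ 473.39722827 -213.02149144]
boss [520.32342734 -26.11349816] bearing [520.69962475 -26.03148109]
tang base [485.68278473  -9.03739501] tip [504.00179647 -17.18080658]
flange [ 473.69313604 -223.43906254] handletop [ 473.85323616 -222.8639735 ] slot end [ 472.15169962 -195.04233063]
tab end [ 472.87696087 -196.82834012]
H 135.5701419034597 -80.78767553378808
H 135.3716613403923 -170.7694011275593
H 136.86215605385388 98.97677446387766
H 134.8147724991076 8.682057096070293
B 78.61863926118568 -82.36644359929392
B 64.04223586297442 -171.1854362049606
B 80.8112243456234 98.26088320448949
B 64.91920913497107 6.867668624751094
side handletop [ 473.81974177 -221.29664327] flange [ 474.27092625 -224.75146877] boss [521.53930446 -31.91117739]
side block corners [ 435.96723804 -178.85763335] [ 500.80212497 -172.12592443] [ 509.78300761 -249.87525472] [ 445.84875528 -258.71387908]
T wrist
[[ 0.921  0.39  -0.001]
 [ 0.39  -0.921  0.001]
 [ 0.    -0.001 -1.   ]]
```

```bash
cat > plan.py <<'E'
# plan(waypoints [(x,y,z,yaw_of_tool_x_deg,rows)]) -> move calls, tracking the commanded pose
from h import *
import json,os
F='cmd.json'
def load():
    return json.load(open(F)) if os.path.exists(F) else [204.823,-483.379,245.295,np.degrees(np.arctan2(.39,.921))]
def plan(wps,save=True):
    c=load()
    for (x,y,z,yaw,n) in wps:
        while n>0:
            k=min(n,5); f=k/n
            dy=np.radians((yaw-c[3]))*f; d=(np.array([x,y,z])-c[:3])*f/1000
            a=np.radians(c[3]); M=np.array([[np.cos(a),np.sin(a),0],[np.sin(a),-np.cos(a),0],[0,0,-1]]).T
            o=np.round((M@d)/.0005)*.0005; w=round(-dy/.005)*.005
            print(json.dumps({"offset":[[round(float(v),4) for v in o*(i+1)/k] for i in range(k)],"turn":[[0,0,round(w*(i+1)/k,4)] for i in range(k)]}))
            c=list(np.array(c[:3])+M.T@o*1000)+[c[3]-np.degrees(w)]; n-=k
    print('end',np.round(c,1))
    if save: json.dump([float(v) for v in c],open(F,'w'))
def st():
    s=bot.state();m=R.from_rotvec(s['ee_rot']).as_matrix()
    print(s['t'],s['tool_pos'].round(1),'yaw',np.degrees(np.arctan2(m[1,0],m[0,0])).round(2),'F',s['ft_force'].round(1),s['finger_gap'],s['finger_force'],'cmd',np.round(load(),1)); print('q',s['qpos'].round(2))
E
python3 -c "
from plan import *
plan([(474,-223,245,97.5,15),(474,-223,100,97.5,5)])"
```

```text
{"offset": [[0.0233, -0.009, 0.0], [0.0466, -0.018, 0.0], [0.0699, -0.027, 0.0], [0.0932, -0.036, 0.0], [0.1165, -0.045, 0.0]], "turn": [[0, 0, -0.087], [0, 0, -0.174], [0, 0, -0.261], [0, 0, -0.348], [0, 0, -0.435]]}
{"offset": [[0.0249, 0.0017, 0.0], [0.0498, 0.0034, 0.0], [0.0747, 0.0051, 0.0], [0.0996, 0.0068, 0.0], [0.1245, 0.0085, 0.0]], "turn": [[0, 0, -0.087], [0, 0, -0.174], [0, 0, -0.261], [0, 0, -0.348], [0, 0, -0.435]]}
{"offset": [[0.0219, 0.012, 0.0001], [0.0438, 0.024, 0.0002], [0.0657, 0.036, 0.0003], [0.0876, 0.048, 0.0004], [0.1095, 0.06, 0.0005]], "turn": [[0, 0, -0.086], [0, 0, -0.172], [0, 0, -0.258], [0, 0, -0.344], [0, 0, -0.43]]}
{"offset": [[0.0, -0.0, 0.029], [0.0, -0.0, 0.058], [0.0, -0.0, 0.087], [0.0, -0.0, 0.116], [0.0, -0.0, 0.145]], "turn": [[0, 0, 0.0], [0, 0, 0.0], [0, 0, 0.0], [0, 0, 0.0], [0, 0, 0.0]]}
end [ 474.1 -223.    99.8   97.4]
```

Call:
{"api": "apply_moves", "payload": {
  "offset": [
    [0.0233,-0.009,0],
    [0.0466,-0.018,0],
    [0.0699,-0.027,0],
    [0.0932,-0.036,0],
    [0.1165,-0.045,0]
  ],
  "turn": [
    [0,0,-0.087],
    [0,0,-0.174],
    [0,0,-0.261],
    [0,0,-0.348],
    [0,0,-0.435]
  ],
  "gripper": -1
}}

```text
t: 0.52
tool_pos: [295.0, -395.5, 244.9]
ee_rot: [-2.868, -1.28, 0.0]
ft_force: [0.0, -0.3, 0.4]
finger_gap: 85.1
finger_force: 0.0
```

Call:
{"api": "apply_moves", "payload": {
  "offset": [
    [0.025,0.0017,0],
    [0.05,0.0034,0],
    [0.0747,0.005,0],
    [0.0996,0.007,0],
    [0.1245,0.0085,0]
  ],
  "turn": [
    [0,0,-0.087],
    [0,0,-0.174],
    [0,0,-0.261],
    [0,0,-0.348],
    [0,0,-0.435]
  ]
}}

```text
t: 0.93
tool_pos: [385.0, -308.8, 245.0]
ee_rot: [-2.524, -1.87, 0.0]
ft_force: [0.3, 0.2, 0.4]
finger_gap: 85.6
finger_force: 0.0
```

Call:
{"api": "apply_moves", "payload": {
  "offset": [
    [0.022,0.012,0],
    [0.044,0.024,0],
    [0.066,0.036,0],
    [0.0876,0.048,0.0005],
    [0.1095,0.06,0.0005]
  ],
  "turn": [
    [0,0,-0.086],
    [0,0,-0.172],
    [0,0,-0.258],
    [0,0,-0.344],
    [0,0,-0.43]
  ]
}}

```text
t: 1.35
tool_pos: [474.6, -221.9, 244.3]
ee_rot: [-2.067, -2.365, 0.0]
ft_force: [0.8, -0.1, 0.2]
finger_gap: 85.2
finger_force: 0.0
```

```bash
python3 -c "
from plan import *
snap('wrist','w1');st()
print(proj('w1',[474,-223,130]),proj('w1',[474,-223,70]))"
```

```text
1.4 [ 477.2 -219.6  244. ] yaw 98.08 F [1.1 1.9 0.3] 85.47892121507205 0.0 cmd [ 474.1 -223.    99.8   97.4]
q [-0.43  0.13 -0.04  1.4   0.    1.  ]
[279.56352905 210.61881768] [279.73893473 192.35153875]
```

View pics/w1.png

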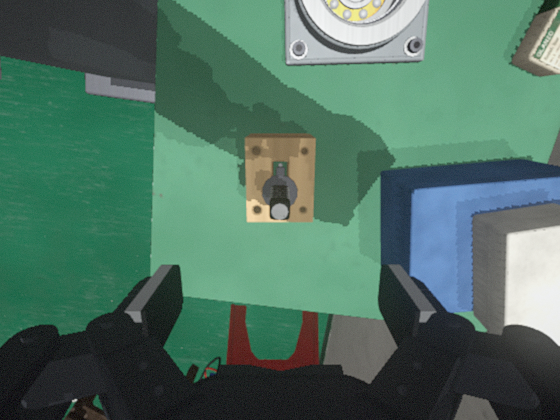

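The wrist view puts the handle top at (279,210), as predicted (279.6,210.6), with the block square to the fingers. Descending and gripping.

Call:
{"api": "apply_moves", "payload": {
  "offset": [
    [0,0,0.029],
    [0,0,0.058],
    [0,0,0.087],
    [0,0,0.116],
    [0,0,0.145]
  ],
  "turn": [
    [0,0,0],
    [0,0,0],
    [0,0,0],
    [0,0,0],
    [0,0,0]
  ]
}}

```text
t: 1.82
tool_pos: [473.6, -222.8, 98.2]
ee_rot: [-2.073, -2.36, 0.0]
ft_force: [-0.2, 0.3, 0.7]
finger_gap: 85.6
finger_force: 0.0
```

Call:
{"api": "apply_moves", "payload": {
  "offset": [
    [0,0,0],
    [0,0,0],
    [0,0,0],
    [0,0,0],
    [0,0,0]
  ],
  "turn": [
    [0,0,0],
    [0,0,0],
    [0,0,0],
    [0,0,0],
    [0,0,0]
  ],
  "gripper": 1
}}

```text
t: 2.23
tool_pos: [475.2, -223.6, 101.9]
ee_rot: [2.07, 2.358, 0.001]
ft_force: [0.2, -0.3, -0.0]
finger_gap: 25.6
finger_force: 0.0
```

Call:
{"api": "apply_moves", "payload": {
  "offset": [
    [0,0,0],
    [0,0,0],
    [0,0,0]
  ],
  "turn": [
    [0,0,0],
    [0,0,0],
    [0,0,0]
  ]
}}

```text
t: 2.48
tool_pos: [475.0, -223.5, 101.6]
ee_rot: [2.07, 2.359, 0.001]
ft_force: [-0.0, 0.0, 5.6]
finger_gap: 15.4
finger_force: 59.0
```

```bash
python3 -c "
from plan import *
st()
# pick origin = TCP - (91.8) in z ; tcp over bore
a=np.radians(153); C=np.array([520.6,-27]);t=np.array([np.cos(a),np.sin(a)]);f=np.array([np.cos(a-np.pi/2),np.sin(a-np.pi/2)])
def sh(r):return C+t*r-8.5*f
print(sh(2),sh(26))
plan([(474,-223,185,97.5,5),(*sh(2),185,63,10)])"
```

```text
2.4833 [ 475.  -223.5  101.6] yaw 97.44 F [-0.   0.   5.6] 15.417045745877918 58.95791709423065 cmd [ 474.1 -223.    99.8   97.4]
q [-0.44  0.16 -0.31  1.09 -0.    1.  ]
[514.9590677  -33.66557446] [493.57491112 -22.76980246]
{"offset": [[0.0, -0.0, -0.017], [0.0, -0.0, -0.034], [0.0, -0.0, -0.051], [0.0, -0.0, -0.068], [0.0, -0.0, -0.085]], "turn": [[0, 0, 0.0], [0, 0, 0.0], [0, 0, 0.0], [0, 0, 0.0], [0, 0, 0.0]]}
{"offset": [[0.0182, 0.0065, -0.0], [0.0364, 0.013, -0.0], [0.0546, 0.0195, -0.0], [0.0728, 0.026, -0.0], [0.091, 0.0325, -0.0]], "turn": [[0, 0, 0.06], [0, 0, 0.12], [0, 0, 0.18], [0, 0, 0.24], [0, 0, 0.3]]}
{"offset": [[0.0194, 0.0008, -0.0], [0.0388, 0.0016, -0.0], [0.0582, 0.0024, -0.0], [0.0776, 0.0032, -0.0], [0.097, 0.004, -0.0]], "turn": [[0, 0, 0.06], [0, 0, 0.12], [0, 0, 0.18], [0, 0, 0.24], [0, 0, 0.3]]}
end [514.9 -33.7 184.8  63.1]
```

Call:
{"api": "apply_moves", "payload": {
  "offset": [
    [0,0,-0.017],
    [0,0,-0.034],
    [0,0,-0.051],
    [0,0,-0.068],
    [0,0,-0.085]
  ],
  "turn": [
    [0,0,0],
    [0,0,0],
    [0,0,0],
    [0,0,0],
    [0,0,0]
  ]
}}

```text
t: 2.9
tool_pos: [474.0, -222.9, 186.1]
ee_rot: [2.072, 2.361, 0.0]
ft_force: [-0.1, 0.1, -0.4]
finger_gap: 15.4
finger_force: 58.5
```

Call:
{"api": "apply_moves", "payload": {
  "offset": [
    [0.018,0.0065,0],
    [0.0364,0.013,0],
    [0.0546,0.0195,0],
    [0.073,0.026,0],
    [0.091,0.0325,0]
  ],
  "turn": [
    [0,0,0.06],
    [0,0,0.12],
    [0,0,0.18],
    [0,0,0.24],
    [0,0,0.3]
  ]
}}

```text
t: 3.32
tool_pos: [494.6, -127.7, 185.3]
ee_rot: [2.405, 2.021, 0.001]
ft_force: [0.0, 0.0, -1.8]
finger_gap: 14.7
finger_force: 58.5
```

Call:
{"api": "apply_moves", "payload": {
  "offset": [
    [0.0194,0.001,0],
    [0.039,0.0016,0],
    [0.058,0.0024,0],
    [0.0776,0.003,0],
    [0.097,0.004,0]
  ],
  "turn": [
    [0,0,0.06],
    [0,0,0.12],
    [0,0,0.18],
    [0,0,0.24],
    [0,0,0.3]
  ]
}}

```text
t: 3.73
tool_pos: [514.9, -32.6, 185.3]
ee_rot: [2.68, 1.639, 0.001]
ft_force: [0.2, -0.0, -1.0]
finger_gap: 15.1
finger_force: 58.5
```

Call:
{"api": "apply_moves", "payload": {
  "offset": [
    [0,0,0],
    [0,0,0],
    [0,0,0]
  ],
  "turn": [
    [0,0,0],
    [0,0,0],
    [0,0,0]
  ]
}}

```text
t: 3.98
tool_pos: [514.7, -33.8, 185.0]
ee_rot: [2.676, 1.644, -0.0]
ft_force: [0.1, 0.1, -0.8]
finger_gap: 15.2
finger_force: 58.5
```

```bash
python3 -c "
from plan import *
st()
snap('wrist','w2');snap('side','s2')
a=np.radians(153);C=np.array([520.6,-27])
for r in (18,41): print('tang',r,proj('w2',[*(C+r*np.array([np.cos(a),np.sin(a)])),36]))
print('C',proj('w2',[*C,44]))
s=bot.state();p=s['tool_pos'];x=R.from_rotvec(s['ee_rot']).as_matrix()[:,0]
o=p-[0,0,93.6]
for q in (o,o+17.5*x,o+17.5*x+[0,0,8],o+[0,0,58]): print('pick',q.round(1),proj('w2',q),proj('s2',q))
im=cv2.imread('pics/w2.png')[100:400,130:480]
im2=cv2.imread('pics/s2.png')[150:290,210:320]
A=cv2.resize(im,(470,403),interpolation=2);B=cv2.resize(im2,(316,403),interpolation=2)
cv2.imwrite('pics/c3.png',np.hstack([A,B]))"
```

```text
3.9833 [514.7 -33.8 185. ] yaw 63.13 F [ 0.1  0.1 -0.8] 15.224303631100641 58.463550209999084 cmd [514.9 -33.7 184.8  63.1]
q [-0.07  0.11 -0.18  1.27 -0.    1.97]
tang 18 [261.69189048 187.72419361]
tang 41 [234.7309699  187.68466117]
C [282.86145862 189.87426233]
pick [514.7 -34.3  91.3] [280.47812645 217.91131113] [265.25703549 213.27908616]
pick [522.6 -18.7  91.3] [280.49899718 193.63874003] [268.3898154  209.63849353]
pick [522.6 -18.7  99.3] [280.50419036 196.49387447] [268.37949905 206.72193154]
pick [514.7 -34.3 149.3] [280.5183619  251.21498881] [265.0923889  191.46078061]
```

View pics/c3.png

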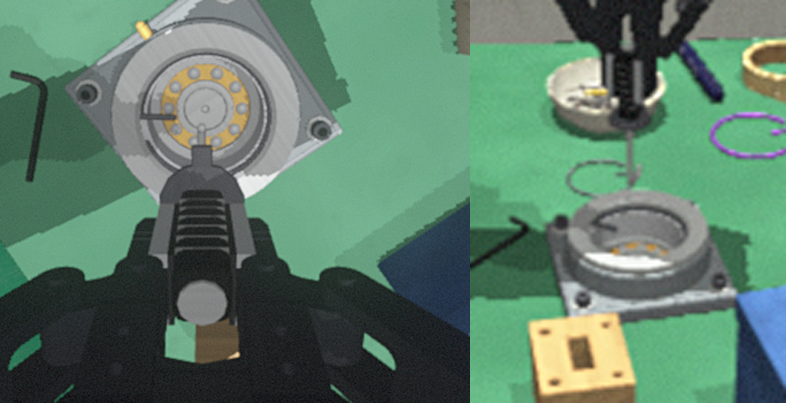

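The tang lies where predicted, from (235.7,187.1) to (261.8,187.1). The hook tip at (279.7,195.3) is lined up, and the block slot is empty. I'll lower it into the bore.

```bash
python3 -c "
from plan import *
a=np.radians(153); C=np.array([520.6,-27]);t=np.array([np.cos(a),np.sin(a)]);f=np.array([np.cos(a-np.pi/2),np.sin(a-np.pi/2)])
def sh(r):return C+t*r-8*f
plan([(*sh(2),113.5,63,5),(*sh(26),113.5,63,5),(*sh(26),126,63,5)])"
```

```text
{"offset": [[0.0001, 0.0, 0.0143], [0.0002, 0.0, 0.0286], [0.0003, 0.0, 0.0429], [0.0004, 0.0, 0.0572], [0.0005, 0.0, 0.0715]], "turn": [[0, 0, 0.0], [0, 0, 0.0], [0, 0, 0.0], [0, 0, 0.0], [0, 0, 0.0]]}
{"offset": [[0.0, -0.0048, -0.0], [0.0, -0.0096, -0.0], [0.0, -0.0144, -0.0], [0.0, -0.0192, -0.0], [0.0, -0.024, -0.0]], "turn": [[0, 0, 0.0], [0, 0, 0.0], [0, 0, 0.0], [0, 0, 0.0], [0, 0, 0.0]]}
{"offset": [[0.0, 0.0, -0.0025], [0.0, 0.0, -0.005], [0.0, 0.0, -0.0075], [0.0, 0.0, -0.01], [0.0, 0.0, -0.0125]], "turn": [[0, 0, 0.0], [0, 0, 0.0], [0, 0, 0.0], [0, 0, 0.0], [0, 0, 0.0]]}
end [493.7 -22.3 125.8  63.1]
```

Call:
{"api": "apply_moves", "payload": {
  "offset": [
    [0,0,0.0143],
    [0,0,0.0286],
    [0,0,0.043],
    [0.0005,0,0.0572],
    [0.0005,0,0.0715]
  ],
  "turn": [
    [0,0,0],
    [0,0,0],
    [0,0,0],
    [0,0,0],
    [0,0,0]
  ]
}}

```text
t: 4.5
tool_pos: [514.9, -34.0, 112.8]
ee_rot: [2.678, 1.642, 0.0]
ft_force: [0.5, 0.1, -0.8]
finger_gap: 15.1
finger_force: 58.5
```

Call:
{"api": "apply_moves", "payload": {
  "offset": [
    [0,-0.005,0],
    [0,-0.01,0],
    [0,-0.0145,0],
    [0,-0.019,0],
    [0,-0.024,0]
  ],
  "turn": [
    [0,0,0],
    [0,0,0],
    [0,0,0],
    [0,0,0],
    [0,0,0]
  ]
}}

```text
t: 4.92
tool_pos: [493.7, -22.2, 114.4]
ee_rot: [2.677, 1.642, 0.002]
ft_force: [-0.1, 0.2, -1.3]
finger_gap: 15.1
finger_force: 58.5
```

```bash
python3 -c "
from plan import *
st()
snap('top','t3');snap('side','s3');snap('wrist','w3')
A=cv2.resize(cv2.imread('pics/t3.png')[180:260,245:325],(400,400),interpolation=2)
B=cv2.resize(cv2.imread('pics/s3.png')[190:260,230:300],(400,400),interpolation=2)
W=cv2.resize(cv2.imread('pics/w3.png')[130:230,170:370],(400,200),interpolation=2)
cv2.imwrite('pics/c4.png',np.vstack([np.hstack([A,B]),np.hstack([W,W*0])]))"
```

```text
4.9167 [493.7 -22.2 114.4] yaw 63.06 F [-0.1  0.2 -1.3] 15.114062237396723 58.51425647735596 cmd [493.7 -22.3 125.8  63.1]
q [-0.04  0.1  -0.36  1.11 -0.    2.  ]
```

View pics/c4.png

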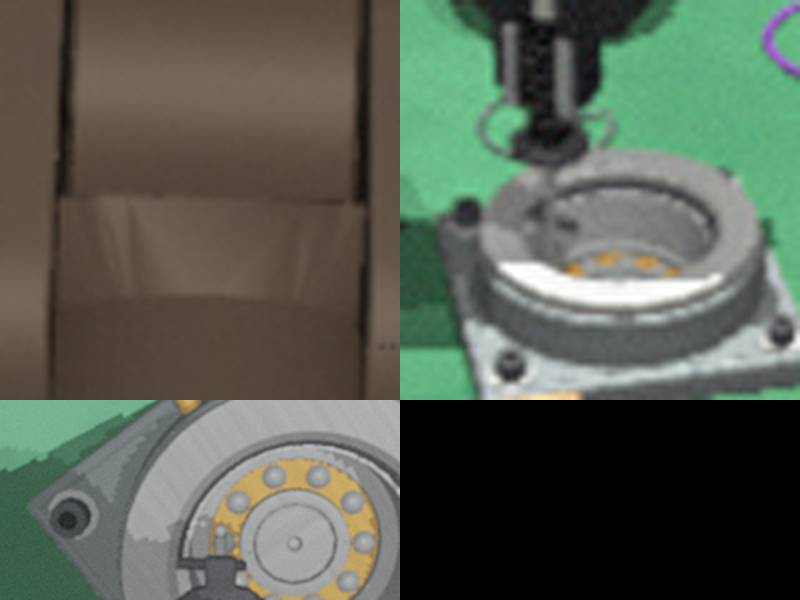

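The wrist crop shows the tang at row 565, with the hook's upturned tip beyond it at (222,535), so the wire is over the foot. Lifting.

Call:
{"api": "apply_moves", "payload": {
  "offset": [
    [0,0,-0.0025],
    [0,0,-0.005],
    [0,0,-0.0075],
    [0,0,-0.01],
    [0,0,-0.0125]
  ],
  "turn": [
    [0,0,0],
    [0,0,0],
    [0,0,0],
    [0,0,0],
    [0,0,0]
  ]
}}

```text
t: 5.48
tool_pos: [493.8, -22.3, 126.1]
ee_rot: [2.678, 1.643, 0.0]
ft_force: [0.6, 0.4, -2.6]
finger_gap: 15.3
finger_force: 58.4
```

Call:
{"api": "apply_moves", "payload": {
  "offset": [
    [0,0,-0.002],
    [0,0,-0.004],
    [0,0,-0.006],
    [0,0.0005,-0.008],
    [0,0.001,-0.01]
  ],
  "turn": [
    [0,0,0],
    [0,0,0],
    [0,0,0],
    [0,0,0],
    [0,0,0]
  ]
}}

```text
t: 5.9
tool_pos: [494.1, -22.6, 135.8]
ee_rot: [-2.677, -1.643, 0.001]
ft_force: [-0.7, 1.2, -3.8]
finger_gap: 15.1
finger_force: 59.3
```

Call:
{"api": "apply_moves", "payload": {
  "offset": [
    [0,0.001,-0.003],
    [0,0.001,-0.006],
    [0,0.002,-0.009],
    [0,0.002,-0.012],
    [0,0.003,-0.015]
  ],
  "turn": [
    [0,0,0],
    [0,0,0],
    [0,0,0],
    [0,0,0],
    [0,0,0]
  ]
}}

```text
t: 6.32
tool_pos: [496.6, -23.9, 150.8]
ee_rot: [-2.677, -1.643, 0.001]
ft_force: [-2.4, 0.9, -4.2]
finger_gap: 15.4
finger_force: 59.2
```

Hooked: lifted about 25 mm with a small load. Continuing up.

Call:
{"api": "apply_moves", "payload": {
  "offset": [
    [0,0.001,-0.003],
    [0,0.001,-0.006],
    [0,0.002,-0.009],
    [0,0.003,-0.012],
    [0,0.004,-0.015]
  ],
  "turn": [
    [0,0,0],
    [0,0,0],
    [0,0,0],
    [0,0,0],
    [0,0,0]
  ]
}}

```text
t: 6.73
tool_pos: [501.4, -26.1, 166.7]
ee_rot: [2.677, 1.642, 0.002]
ft_force: [-0.4, 0.3, -0.8]
finger_gap: 15.4
finger_force: 59.8
```

Call:
{"api": "apply_moves", "payload": {
  "offset": [
    [0,0,-0.003],
    [0,0,-0.006],
    [0,0,-0.009],
    [0,0,-0.012],
    [0,0,-0.015]
  ],
  "turn": [
    [0,0,0],
    [0,0,0],
    [0,0,0],
    [0,0,0],
    [0,0,0]
  ]
}}

```text
t: 7.15
tool_pos: [500.7, -25.9, 181.1]
ee_rot: [2.678, 1.643, 0.0]
ft_force: [-0.2, -1.5, -0.4]
finger_gap: 15.2
finger_force: 59.8
```

```bash
python3 -c "
from plan import *
st()
snap('side','s4');snap('wrist','w4')
B=cv2.resize(cv2.imread('pics/s4.png')[160:265,220:325],(400,400),interpolation=2)
W=cv2.resize(cv2.imread('pics/w4.png')[60:360,130:430],(400,400),interpolation=2)
cv2.imwrite('pics/c5.png',np.hstack([W,B]))"
```

```text
7.15 [500.7 -25.9 181.1] yaw 63.07 F [-0.2 -1.5 -0.4] 15.194845043916429 59.82270956039429 cmd [493.7 -22.3 125.8  63.1]
q [-0.05  0.09 -0.22  1.26 -0.    1.99]
```

View pics/c5.png

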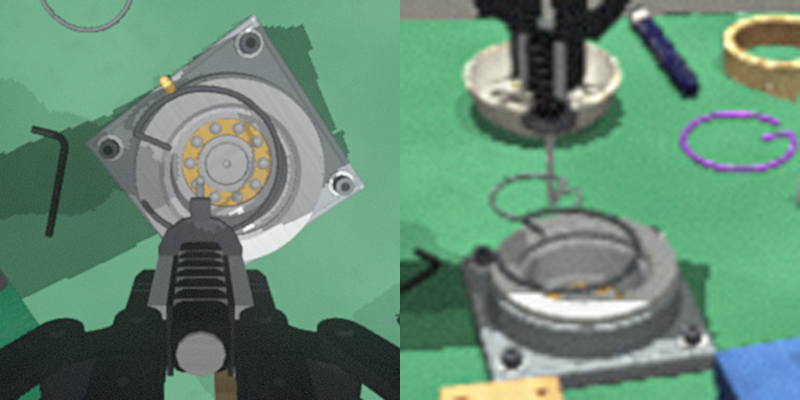

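The ring has sprung out and lies on the top face, in the wrist crop from its tang at (155,140) round to (235,230). The hook is free. Returning the pick.

```bash
python3 -c "
from plan import *
json.dump([500.8,-25.9,180.8,63.1],open(F,'w'))
plan([(500.8,-25.9,190,63.1,1),(474.5,-223.2,190,97.4,10),(474.5,-223.2,190,97.4,2),(474.5,-223.2,125,97.4,5),(474.5,-223.2,103,97.4,5)])"
```

```text
{"offset": [[0.0, 0.0, -0.009]], "turn": [[0, 0, 0.0]]}
{"offset": [[-0.0188, 0.0066, -0.0], [-0.0376, 0.0132, -0.0], [-0.0564, 0.0198, -0.0], [-0.0752, 0.0264, -0.0], [-0.094, 0.033, -0.0]], "turn": [[0, 0, -0.06], [0, 0, -0.12], [0, 0, -0.18], [0, 0, -0.24], [0, 0, -0.3]]}
{"offset": [[-0.0199, 0.0007, -0.0], [-0.0398, 0.0014, -0.0], [-0.0597, 0.0021, -0.0], [-0.0796, 0.0028, -0.0], [-0.0995, 0.0035, -0.0]], "turn": [[0, 0, -0.06], [0, 0, -0.12], [0, 0, -0.18], [0, 0, -0.24], [0, 0, -0.3]]}
{"offset": [[0.0, 0.0, -0.0], [0.0, 0.0, -0.0]], "turn": [[0, 0, 0.0], [0, 0, 0.0]]}
{"offset": [[0.0, 0.0, 0.013], [0.0, 0.0, 0.026], [0.0, 0.0, 0.039], [0.0, 0.0, 0.052], [0.0, 0.0, 0.065]], "turn": [[0, 0, 0.0], [0, 0, 0.0], [0, 0, 0.0], [0, 0, 0.0], [0, 0, 0.0]]}
{"offset": [[0.0, 0.0, 0.0044], [0.0, 0.0, 0.0088], [0.0, 0.0, 0.0132], [0.0, 0.0, 0.0176], [0.0, 0.0, 0.022]], "turn": [[0, 0, 0.0], [0, 0, 0.0], [0, 0, 0.0], [0, 0, 0.0], [0, 0, 0.0]]}
end [ 474.4 -223.3  102.8   97.5]
```

Call:
{"api": "apply_moves", "payload": {
  "offset": [
    [0,0,-0.009]
  ],
  "turn": [
    [0,0,0]
  ]
}}

```text
t: 7.33
tool_pos: [499.9, -25.8, 188.6]
ee_rot: [-2.676, -1.642, 0.003]
ft_force: [-0.0, -0.7, -1.3]
finger_gap: 15.3
finger_force: 59.8
```

Call:
{"api": "apply_moves", "payload": {
  "offset": [
    [-0.019,0.0066,0],
    [-0.0376,0.013,0],
    [-0.0564,0.02,0],
    [-0.075,0.0264,0],
    [-0.094,0.033,0]
  ],
  "turn": [
    [0,0,-0.06],
    [0,0,-0.12],
    [0,0,-0.18],
    [0,0,-0.24],
    [0,0,-0.3]
  ]
}}

```text
t: 7.75
tool_pos: [487.5, -125.4, 190.3]
ee_rot: [2.399, 2.029, 0.0]
ft_force: [0.5, 0.2, -1.0]
finger_gap: 15.3
finger_force: 59.8
```

Call:
{"api": "apply_moves", "payload": {
  "offset": [
    [-0.02,0.0007,0],
    [-0.04,0.0014,0],
    [-0.06,0.002,0],
    [-0.08,0.003,0],
    [-0.0995,0.0035,0]
  ],
  "turn": [
    [0,0,-0.06],
    [0,0,-0.12],
    [0,0,-0.18],
    [0,0,-0.24],
    [0,0,-0.3]
  ]
}}

```text
t: 8.17
tool_pos: [474.0, -224.3, 190.3]
ee_rot: [2.069, 2.364, 0.0]
ft_force: [0.3, -0.1, -0.3]
finger_gap: 15.4
finger_force: 59.8
```

Call:
{"api": "apply_moves", "payload": {
  "offset": [
    [0,0,0],
    [0,0,0],
    [0,0,0]
  ],
  "turn": [
    [0,0,0],
    [0,0,0],
    [0,0,0]
  ]
}}

```text
t: 8.42
tool_pos: [474.2, -223.0, 190.0]
ee_rot: [-2.074, -2.36, -0.0]
ft_force: [-0.3, 0.2, -0.6]
finger_gap: 15.0
finger_force: 59.8
```

Call:
{"api": "apply_moves", "payload": {
  "offset": [
    [0,0,0.013],
    [0,0,0.026],
    [0,0,0.039],
    [0,0,0.052],
    [0,0,0.065]
  ],
  "turn": [
    [0,0,0],
    [0,0,0],
    [0,0,0],
    [0,0,0],
    [0,0,0]
  ]
}}

```text
t: 8.83
tool_pos: [474.4, -222.2, 124.5]
ee_rot: [2.071, 2.362, 0.0]
ft_force: [-0.3, 0.8, -0.1]
finger_gap: 15.1
finger_force: 59.8
```

Call:
{"api": "apply_moves", "payload": {
  "offset": [
    [0,0,0.0044],
    [0,0,0.009],
    [0,0,0.0132],
    [0,0,0.0176],
    [0,0,0.022]
  ],
  "turn": [
    [0,0,0],
    [0,0,0],
    [0,0,0],
    [0,0,0],
    [0,0,0]
  ]
}}

```text
t: 9.25
tool_pos: [474.6, -223.3, 103.0]
ee_rot: [2.072, 2.36, 0.001]
ft_force: [-0.6, -0.2, -0.7]
finger_gap: 15.1
finger_force: 59.8
```

Call:
{"api": "apply_moves", "payload": {
  "offset": [
    [0,0,0.0005],
    [0,0,0.001],
    [0,0,0.001]
  ],
  "turn": [
    [0,0,0],
    [0,0,0],
    [0,0,0]
  ]
}}

```text
t: 9.5
tool_pos: [474.3, -223.4, 102.0]
ee_rot: [2.072, 2.361, 0.0]
ft_force: [0.6, 0.1, -0.8]
finger_gap: 15.3
finger_force: 59.8
```

Inside the slot with no contact yet; about a millimetre more until the flange lands.

Call:
{"api": "apply_moves", "payload": {
  "offset": [
    [0,0,0.0005],
    [0,0,0.001],
    [0,0,0.001]
  ],
  "turn": [
    [0,0,0],
    [0,0,0],
    [0,0,0]
  ]
}}

```text
t: 9.75
tool_pos: [474.4, -223.5, 101.6]
ee_rot: [2.072, 2.36, 0.0]
ft_force: [-1.6, 0.8, 5.1]
finger_gap: 15.1
finger_force: 60.6
```

Call:
{"api": "apply_moves", "payload": {
  "offset": [
    [0,0,0.0005],
    [0,0,0.0005]
  ],
  "turn": [
    [0,0,0],
    [0,0,0]
  ]
}}

```text
t: 9.92
tool_pos: [474.4, -223.5, 101.6]
ee_rot: [2.072, 2.36, 0.001]
ft_force: [-3.2, 1.7, 8.5]
finger_gap: 15.2
finger_force: 61.2
```

Seated: 8.5 N upward at the original height of 101.6. Releasing, then backing up.

Call:
{"api": "apply_moves", "payload": {
  "offset": [
    [0,0,0],
    [0,0,0],
    [0,0,0],
    [0,0,0],
    [0,0,0]
  ],
  "turn": [
    [0,0,0],
    [0,0,0],
    [0,0,0],
    [0,0,0],
    [0,0,0]
  ],
  "gripper": -1
}}

```text
t: 10.33
tool_pos: [474.2, -223.3, 100.1]
ee_rot: [-2.072, -2.361, 0.0]
ft_force: [-0.1, -0.2, -0.3]
finger_gap: 74.9
finger_force: 0.0
```

Call:
{"api": "apply_moves", "payload": {
  "offset": [
    [0,0,0],
    [0,0,0],
    [0,0,-0.015],
    [0,0,-0.03],
    [0,0,-0.05]
  ],
  "turn": [
    [0,0,0],
    [0,0,0],
    [0,0,0],
    [0,0,0],
    [0,0,0]
  ]
}}

```text
t: 10.75
tool_pos: [473.5, -223.0, 149.7]
ee_rot: [-2.071, -2.359, 0.001]
ft_force: [0.3, -1.0, 0.1]
finger_gap: 85.5
finger_force: 0.0
```

Call:
{"api": "apply_moves", "payload": {
  "offset": [
    [0,0,-0.025],
    [0,0,-0.05],
    [0,0,-0.075],
    [0,0,-0.1],
    [0,0,-0.12]
  ],
  "turn": [
    [0,0,0],
    [0,0,0],
    [0,0,0],
    [0,0,0],
    [0,0,0]
  ]
}}

```text
t: 11.17
tool_pos: [474.3, -223.4, 272.3]
ee_rot: [2.072, 2.36, 0.001]
ft_force: [0.8, -0.5, 0.4]
finger_gap: 85.3
finger_force: 0.0
```

Call:
{"api": "apply_moves", "payload": {
  "offset": [
    [-0.03,0,0],
    [-0.06,0,0],
    [-0.09,0,0],
    [-0.12,0,0],
    [-0.12,0,0]
  ],
  "turn": [
    [0,0,0],
    [0,0,0],
    [0,0,0],
    [0,0,0],
    [0,0,0]
  ]
}}

```text
t: 11.58
tool_pos: [490.0, -346.5, 268.9]
ee_rot: [-2.076, -2.357, 0.002]
ft_force: [-1.2, 1.2, -1.3]
finger_gap: 85.2
finger_force: 0.0
```

```bash
python3 -c "
from plan import *
st()
snap('side','s5');snap('top','t5')
B=cv2.resize(cv2.imread('pics/s5.png')[195:315,220:320],(440,528),interpolation=2)
W=cv2.resize(cv2.imread('pics/t5.png')[170:270,240:310],(350,500),interpolation=2)
W=cv2.copyMakeBorder(W,0,28,0,0,0)
cv2.imwrite('pics/c6.png',np.hstack([W,B]))"
```

```text
11.5833 [ 490.  -346.5  268.9] yaw 97.25 F [-1.2  1.2 -1.3] 85.16315866416552 0.0 cmd [ 474.4 -223.3  102.8   97.5]
q [-0.61  0.27  0.19  1.49 -0.    0.83]
```

View pics/c6.png

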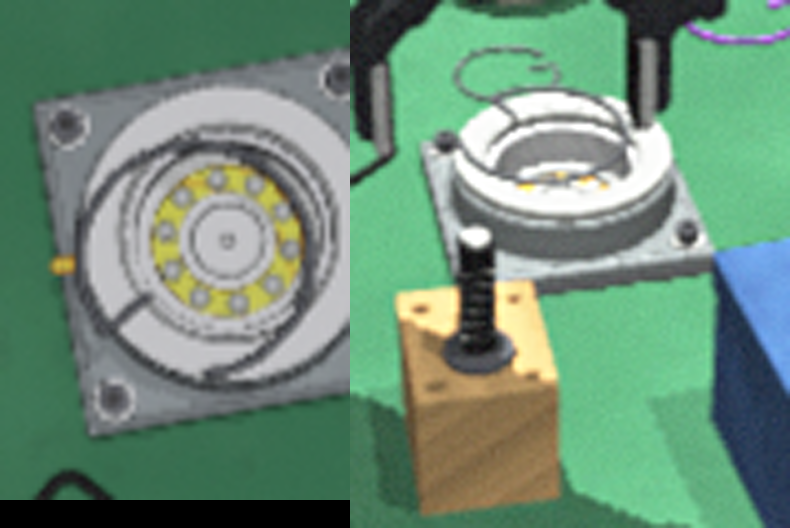

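```bash
python3 -c "
from plan import *
T=lambda x,y:(240+(x+.5)/5-.5,170+(y+.5)/5-.5)
for x,y in [(78,235),(200,140),(315,260),(210,375),(290,170),(290,335),(115,330)]:
    p=ray('t5',*T(x,y),46); s=proj('s5',p); print(p.round(1),((s-[220,195])*4.4+[350,0]).round(0))
c=ray('t5',*T(78,235),46);d=ray('t5',*T(315,260),46);print(np.linalg.norm(c-d))
st()"
```

```text
[520.8  33.   46. ] [556.  85.]
[557.6 -15.3  46. ] [627. 130.]
[509.7 -59.6  46. ] [542. 179.]
[465.3 -17.9  46. ] [457. 138.]
[545.2 -50.4  46. ] [608. 167.]
[480.5 -49.3  46. ] [486. 170.]
[483.3  18.9  46. ] [490. 100.]
93.27879307115319
11.6833 [ 489.6 -343.1  269.4] yaw 97.35 F [-0.4  0.6  0.7] 84.8040078929867 0.0 cmd [ 474.4 -223.3  102.8   97.5]
q [-0.61  0.27  0.19  1.49  0.    0.83]
```

The ring's points, assuming it lies flat at 46 mm, match the side view. It is about 94 mm across and flat on the top face. The pick is upright with its flange down on the block.

```bash
python3 -c "
from cell import bot
print(bot.sign_off())"
```

```text
the job is handed in; nothing more can be done
None
```

The job is handed in: the ring was prised out turned-in end first and lies loose and flat on the housing's top face, and the pick is back in its slot, upright and fully down (11.7 s of the 50 s used).

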